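Work the roller out of the laminator's well

TASK

Take the rubber roller out of the opened laminator and finish still holding it in the gripper, level and motionless above the laminator's opening, clear of it by at least 5 cm of air under the whole roller. The roller is longer than the opening: one end of the well, hidden under its cover, has room for the shaft to slide in and the other has a stop, so feel gently which way it runs, slide it that way, tip the freed end up out through the opening while the other end is still below the covers, and draw it out diagonally without forcing it against the casing. Leave everything else where it is.

Things in the scene. Friction and masses are not known exactly. Their poses are not given: they have to be found in the camera images.
- laminator: Desktop laminator fixed to the desk, grey plastic casing 200 (its x) x 470 (its y, the long way) x 80 mm high; origin at the centre of its underside. Its hatch is off: a rectangular opening in the top, 124 mm along x and 204 mm along y, centred, leads into a well.
- well (a point): Centre of the laminator's opening, at the level of the casing's top, 80 mm above the desk; axes as the laminator's.
- well_floor (a point): Middle of the well's floor, 10 mm above the desk. The well is 124 mm wide in x and runs on in y beneath both end covers. On the floor 55 mm either side in y stands a notched rest, 20 mm long in y and only 18 mm wide in x (narrower than the rubber), its top 40 mm above the desk, that carries the roller's rubber.
- cover_p (a point): Middle of the top of the end cover on the laminator's +y side. The cover is 4 mm thick (80 to 76 mm above the desk) and hides the well from 102 mm outwards in y. Beneath one of the two covers a fixed stop stands 138 to 142 mm from the laminator's middle: the shaft can move only 1 to 9 mm that way. Which one changes and cannot be seen from above.
- cover_n (a point): Middle of the top of the like end cover on the -y side. Beneath the other of the two covers the stop stands 179 to 183 mm from the middle: the shaft can slide 42 to 50 mm that way, which brings its other end 7 to 19 mm inside the opening's edge.
- roller_mid (a point): Middle of the roller on its axis, half-way up; at the start 50 mm above the desk, lying in the well. Its y axis runs along the roller. Steel shaft 10 mm in diameter and 270 mm long, with black rubber 24 mm in diameter over the middle 140 mm; symmetrical end for end; 150 to 310 g, balanced about its middle. It starts along the laminator's y, on its middle line, within 5 mm of centred.
- roller_end_a (a point): Centre of the shaft's end face at +y of the roller, 135 mm from its middle.
- roller_end_b (a point): Centre of the shaft's end face at -y of the roller, 135 mm from its middle.
- puck: flat black rubber ice-hockey puck, 76 mm across, 25 mm high, lying on one end cover of the laminator; bystander. Origin at its underside.
- tape: roll of cloth tape, 72 mm across, 25 mm high, lying flat on the other end cover of the laminator; bystander. Origin at its underside.
- screwdriver: screwdriver lying on the desk to the robot's right; bystander. Origin at its underside.
- mouse: computer mouse, 100 x 60 x 29 mm, to the robot's left; bystander. Origin at its underside.
- calculator: desk calculator, 150 x 80 x 17 mm, to the robot's left; bystander. Origin at its underside.
- bottle: amber bottle with a cap, 60 mm across, 150 mm high, to the robot's right; bystander. Origin at its underside.
- cup: white mug, 80 mm across, 95 mm high, to the robot's left; bystander. Origin at its underside.

How it is judged (in metres and radians):
On the way:
1. one end of the roller is out above the opening while the other is still below the covers (((z of roller_end_a in the frame of laminator above 0.086 m and z of roller_end_b in the frame of laminator below 0.076 m) or (z of roller_end_b in the frame of laminator above 0.086 m and z of roller_end_a in the frame of laminator below 0.076 m))), for 0.1 s.
At the end, for the whole second after the job is handed in: Both ends of the roller are more than 132 mm above the desk (52 mm above the casing's top), the roller is level within 15 degrees, its middle is within 120 mm sideways of the opening's centre, it is at rest, gripped between the fingers, and touches no part of the laminator (height (world z) of each of roller_end_a, roller_end_b above 0.132 m and angle between roller_mid's own y axis and vertical between 1.3 and 1.84 rad and horizontal distance between roller_mid and well below 0.12 m and linear speed of roller below 0.02 m/s and angular speed of roller below 0.1 rad/s and contact force between roller and the fingers above 2 N and contact force between roller and laminator below 0.05 N); the arm keeps its last pose, push and grip.
It fails at once if the roller was forced against the casing or its end stops (more than 40 N, once off its rests) (distance of roller_mid from where it was at the start of the episode above 0.006 m and (contact force between roller and laminator above 40 N or contact force between roller and stop_long above 40 N or contact force between roller and stop_short above 40 N)).
It fails at once if a bystander was disturbed (moved more than 30 mm) (distance of any of puck, tape, screwdriver, mouse, calculator, bottle, cup from where it was at the start of the episode above 0.03 m).
It also fails if it takes over 42 s, if anything falls off the work surface, if the arm or the gripper's body presses on something with over 40 N, if the wrist force passes 120 N, or if a joint passes its speed limit or range.

ROBOT

A 6-joint arm with a two-finger parallel gripper is mounted at the origin on the work surface. World frame = base frame: x ahead of the robot, y to its left, z up, the work surface at z = 0. Lengths are in m, angles in degrees, forces in N, time in s.
With the tool pointing down it reaches from about 0.4 to 0.825 m from the base axis. Payload 7 kg.
Tool frame: the origin (TCP) lies between the finger pads; the fingertips stand 22 mm ahead of it and the grasp point (between the pads) lies 3 mm ahead of it; z points along the fingers, y is the line along which they close (so a half turn about z gives the same grasp; the last joint's range is limited). The gripper opens to 88 mm and grips with 3 to 60 N. Pads are 19 mm wide; open, the fingers measure 130 mm over their backs; the gripper's body (78 mm by 193 mm) begins 47 mm behind the grasp point.
Start: joints at [-47.894, 20.546, 0.682, 0, -70.136, -16.507], TCP at [0.292, -0.609, 0.249] pointing down, gripper open.
Joint ranges: [-176.03, 176.03], [-82.01, 121.73], [-58.28, 71.71], [-173.87, 95.51], [-174.79, -0.11], [-173.66, 173.66]. Speed limits (degrees/s): [136.94, 136.94, 172.46, 180, 180, 180].

INTERFACE

Orientations are given as [roll, pitch, yaw] about the fixed x, y, z axes, in that order (R = Rz(yaw) Ry(pitch) Rx(roll)).
In Python, from plant import ctrl gives the robot as it stands.
- The arm moves only by the tool apply_moves, never from a script. Its argument "targets" is a list of rows, each an object with "travel": the shift along the tool's x, y, z in mm, a list of three; "roll": the turn about the tool's z in degrees; "jaw": the finger opening in mm, from 0 to 87.6. In form: [{"travel": [tx, ty, tz], "roll": roll, "jaw": jaw}, ...]. A call has 1 to 10 rows; each row shifts and turns the commanded pose from where the row before left it, along the tool's axes as they then stand; what a row does not reach is not made up. A row lasts 1/10 s, in which the tool goes at most 50 mm and 8.59 degrees, less where a joint would pass 70% of its speed; a pose out of reach is approached as far as the arm can. A call with a gripper value outside its range is refused whole. The fingers move at their own pace and stop on an object; the grip force is fixed at half the most. Time passes only in rows, so rows that do not move let the fingers close. It gives the time, the measured TCP pose, the force, the opening and the grip force at its end, in the units of the state.
- ctrl.get_obs(): the state, without advancing time (a new reading comes with each control period).
- ctrl.snapshot(name): name is "side" or "top"; returns the picture (384x512x3 uint8, red, green, blue); there is no depth.
- ctrl.calibration(name): a dict with "K" (3x3 intrinsics, pixels), "extrinsics" (4x4, takes a point from camera to world coordinates). Camera axes: x right, y down, z forward; pixel columns grow to the right and rows downward; lengths in m; the calibration is good to about 2 mm. A picture is of the moment at which its call begins. calibration takes no time and is no camera call.
- ctrl.close_job(): hands the job in; it is judged then, once.
The state is a dict: "clock": time; "joint_pos": joint angles; "qvel": joint speeds; "tau": joint torques, N m; "tool_pos": TCP position; "orientation": TCP orientation; "force": force on the tool from outside, world axes, zero at the start; "moment": the same for the moment, N m; "opening": finger opening in m; "gripper_force": force on a finger pad.
Only numpy, scipy, OpenCV 4.12 (cv2) and the standard library are available. Lean on these libraries where they do the work, as an engineer would, in place of code of your own. Each camera call takes 0.05 s, during which the arm holds its last target. There are 200 camera calls.

## Working session

There is one attempt and no reset: what is moved stays moved. The work goes in short steps, Python scripts to look and compute and a tool call to move; the robot and the scene stay as the last step left them, time stands still between calls to the robot, and variables do not carry over. Pictures are saved under pics/ and viewed, at most 10 in all, crops included, and the job is handed in when it is done.

Besides the shell and the picture viewer there is one more tool, called as name(argument=value, ...), one argument or row to a line, values as JSON. apply_moves: Moves the arm, as the interface text tells. Its arguments: {"type":"object","properties":{"targets":{"type":"array","items":{"type":"object","properties":{"travel":{"type":"array","items":{"type":"number"}},"roll":{"type":"number"},"jaw":{"type":"number"}}}}},"required":["targets"]}

```bash
mkdir -p pics; python3 - <<'E'
from plant import ctrl
import cv2,numpy as np
for n in("top","side"):
    cv2.imwrite(f"pics/{n}0.png",ctrl.snapshot(n)[:,:,::-1])
    c=ctrl.calibration(n);print(np.round(c["K"],1).tolist(),np.round(c["extrinsics"],4).tolist())
print(ctrl.get_obs())
E
```

```text
[[369.7, 0.0, 255.8], [0.0, 369.7, 195.5], [0.0, 0.0, 1.0]] [[0.0039, -0.9829, 0.184, 0.3785], [-1.0, -0.004, -0.0002, 0.0508], [0.0009, -0.184, -0.9829, 1.2198], [0.0, 0.0, 0.0, 1.0]]
[[497.0, 0.0, 256.9], [0.0, 497.0, 196.2], [0.0, 0.0, 1.0]] [[0.9217, -0.2706, 0.2779, 0.0465], [-0.3878, -0.6578, 0.6457, -1.1747], [0.0081, -0.7029, -0.7113, 1.4062], [0.0, 0.0, 0.0, 1.0]]
{'clock': 0.1, 'joint_pos': array([-4.78916453e+01,  2.05862676e+01,  6.37978814e-01, -1.67319895e-02,
       -7.01363359e+01, -1.65084205e+01]), 'qvel': array([-0.01119141, -0.08568266,  0.10014486,  0.07467171,  0.01275069,
        0.00755531]), 'tau': array([-1.03068956e-03, -5.84162271e+01,  2.93751866e+01,  7.01559573e+00,
        1.01776875e-02, -6.05067135e-05]), 'tool_pos': array([ 0.29146376, -0.60836928,  0.24772359]), 'orientation': array([ 1.79914394e+02, -8.96708903e-03, -1.54405756e+02]), 'force': array([-0.65450638,  0.49257866,  0.01717308]), 'moment': array([-0.02202264,  0.03881848,  0.02424506]), 'gripper_force': 0.0, 'opening': 0.08760581376895302}
```

View pics/top0.png

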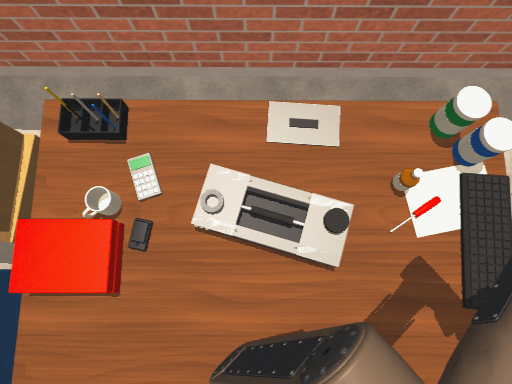

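View pics/side0.png

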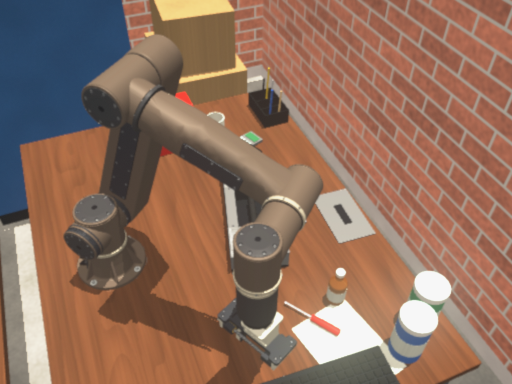

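The top view shows the laminator centred near (273,216), with its long axis tilted about 15° in the image. The tape is on the left cover at (212,202) and the puck on the right cover at (336,221). The side view is partly blocked by the arm. Next I'll measure the casing, opening and roller.

```bash
cat > h.py <<'E'
import numpy as np,cv2
from plant import ctrl
def cast(n,uv,z):
    c=ctrl.calibration(n);E=np.array(c["extrinsics"]);uv=np.atleast_2d(uv).astype(float)
    d=np.c_[uv,np.ones(len(uv))]@np.linalg.inv(c["K"]).T@E[:3,:3].T
    return E[:3,3]+d*((z-E[2,3])/d[:,2])[:,None]
def proj(n,p):
    c=ctrl.calibration(n);E=np.array(c["extrinsics"]);q=(np.atleast_2d(p)-E[:3,3])@E[:3,:3]@np.array(c["K"]).T
    return q[:,:2]/q[:,2:]
E
python3 - <<'E'
from h import *
im=cv2.imread("pics/top0.png");hsv=cv2.cvtColor(im,cv2.COLOR_BGR2HSV)
m=((hsv[...,1]<60)&(hsv[...,2]>150)).astype(np.uint8)
m[:160]=0;m[275:]=0;m[:,:185]=0;m[:,360:]=0
cs,_=cv2.findContours(m,0,2);c=max(cs,key=cv2.contourArea)
P=cast("top",c[:,0],.08)[:,:2].astype(np.float32)
r=cv2.minAreaRect(P);print("casing",r)
d=((hsv[...,2]<110)&(hsv[...,1]<80)).astype(np.uint8);d[:175]=0;d[255:]=0;d[:,:230]=0;d[:,312:]=0
full=np.zeros_like(m);cv2.drawContours(full,[c],-1,1,-1)
hole=((full==1)&(m==0)).astype(np.uint8)
cs,_=cv2.findContours(hole,0,2)
for k in cs:
    if cv2.contourArea(k)>60:
        Q=cast("top",k[:,0],.08)[:,:2].astype(np.float32);print("hole",cv2.contourArea(k),cv2.minAreaRect(Q))
b=cv2.resize(im[155:275,180:365],None,fx=4.3,fy=4.3,interpolation=cv2.INTER_CUBIC);cv2.imwrite("pics/crop0.png",b)
E
```

```text
casing ((0.5331907272338867, -0.0006523430347442627), (0.46865928173065186, 0.2036919891834259), 73.87403106689453)
hole 2458.5 ((0.5349712371826172, -0.0013385862112045288), (0.20276659727096558, 0.12674438953399658), 73.74602508544922)
```

View pics/crop0.png

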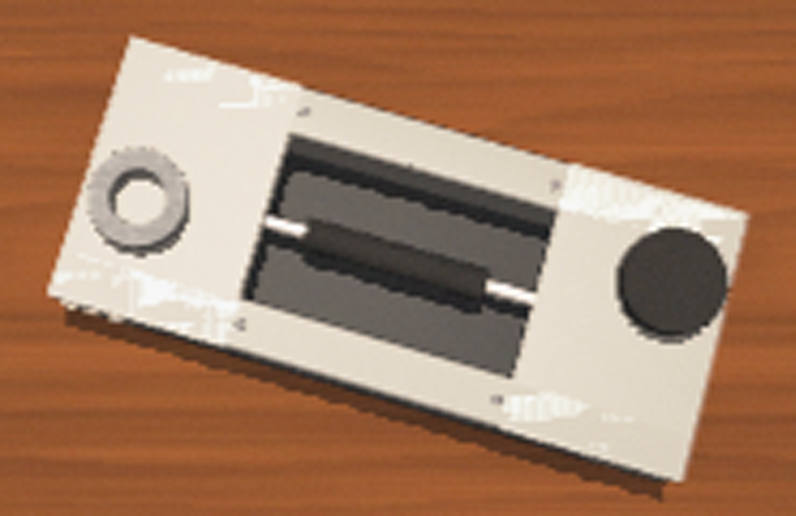

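The crop shows the opening with the roller's rubber running from about (306,233) to (486,288) in crop pixels, and bright shaft stubs at both ends. The casing measures 469x204 mm and the opening 203x127 mm, which matches the sizes given.

```bash
python3 - <<'E'
from h import *
f=lambda x,y:((x+.5)/4.3+179.5,(y+.5)/4.3+154.5)
a,b=cast("top",[f(306,232),f(486,289)],.052)[:,:2]
print("rubber",a,b,np.linalg.norm(a-b),"mid",(a+b)/2,np.degrees(np.arctan2(*(a-b)[::-1])))
C=np.array([.534,-.001]);t=np.radians(73.8);ly=np.array([np.cos(t),np.sin(t)]);lx=np.array([ly[1],-ly[0]])
m=(a+b)/2;print("mid in lam",(m-C)@lx,(m-C)@ly)
for n,p,z in(("tape",(139,200),.105),("puck",(672,283),.105)):
    q=cast("top",f(*p),z)[0,:2]-C;print(n,q@lx,q@ly)
o=ctrl.get_obs();tp=o["tool_pos"];y=np.radians(o["orientation"][2]+48.2)
d=np.append(m,.08)-tp;print(tp,"tool travel mm",1000*(d[0]*np.cos(y)+d[1]*np.sin(y)),1000*(d[0]*np.sin(y)-d[1]*np.cos(y)))
E
```

```text
rubber [0.55466764 0.06625184] [ 0.51270996 -0.06677583] 0.13948765880294464 mid [ 5.33688798e-01 -2.61997044e-04] 72.49443127656293
mid in lam -0.0005047415799776147 0.000621876987705729
tape -0.0179433360416372 0.18793655671675857
puck 0.03173247003391721 -0.19028128708138278
[ 0.29146376 -0.60836928  0.24772359] tool travel mm -651.5465325491368 -62.88520195237787
```

apply_moves(
  targets=[
    {"travel":[0,0,0],"roll":-8,"jaw":50},
    {"travel":[0,0,0],"roll":-8,"jaw":50},
    {"travel":[0,0,0],"roll":-8,"jaw":50},
    {"travel":[0,0,0],"roll":-8,"jaw":50},
    {"travel":[0,0,0],"roll":-8,"jaw":50},
    {"travel":[0,0,0],"roll":-8,"jaw":50},
    {"travel":[-45,-4,0],"roll":0,"jaw":50},
    {"travel":[-45,-4,0],"roll":0,"jaw":50},
    {"travel":[-45,-4,0],"roll":0,"jaw":50},
    {"travel":[-45,-4,0],"roll":0,"jaw":50},
  ],
)

```text
clock: 1.1
tool_pos: [0.3579, -0.4389, 0.2481]
orientation: [180.0, 0.0, -106.4]
force: [0.8, 1.1, 1.1]
opening: 0.0502
gripper_force: 0.0
```

apply_moves(
  targets=[
    {"travel":[-45,-4,0],"roll":0,"jaw":50},
    {"travel":[-45,-4,0],"roll":0,"jaw":50},
    {"travel":[-45,-4,0],"roll":0,"jaw":50},
    {"travel":[-45,-4,0],"roll":0,"jaw":50},
    {"travel":[-45,-4,0],"roll":0,"jaw":50},
    {"travel":[-45,-4,0],"roll":0,"jaw":50},
    {"travel":[-45,-4,0],"roll":0,"jaw":50},
    {"travel":[-45,-4,0],"roll":0,"jaw":50},
    {"travel":[-45,-4,0],"roll":0,"jaw":50},
    {"travel":[-45,-4,0],"roll":0,"jaw":50},
  ],
)

```text
clock: 2.1
tool_pos: [0.5233, -0.0182, 0.2485]
orientation: [180.0, 0.0, -106.4]
force: [1.4, -1.2, 0.2]
opening: 0.0498
gripper_force: 0.0
```

apply_moves(
  targets=[
    {"travel":[-20,-6,0],"roll":0,"jaw":50},
    {"travel":[0,0,0],"roll":0,"jaw":50},
    {"travel":[0,0,0],"roll":0,"jaw":50},
  ],
)

```text
clock: 2.4
tool_pos: [0.5344, -0.0026, 0.248]
orientation: [179.9, -0.0, -106.4]
force: [0.1, -0.7, 0.2]
opening: 0.05
gripper_force: 0.0
```

```bash
cat > d.py <<'E'
from h import *
m=np.array([.5337,-.0005])
o=ctrl.get_obs();tp=o["tool_pos"];y=np.radians(o["orientation"][2])
d=m-tp[:2];print(o["clock"],tp,o["orientation"],o["force"],o["opening"],"tool dx,dy mm",1000*(d[0]*np.cos(y)+d[1]*np.sin(y)),1000*(d[0]*np.sin(y)-d[1]*np.cos(y)))
E
python3 d.py
```

```text
2.4 [ 0.53436665 -0.00263952  0.2480183 ] [ 1.79937259e+02 -4.18504750e-02 -1.06354335e+02] [ 0.05591968 -0.68184429  0.15731688] 0.04995132932906179 tool dx,dy mm -1.865239851149915 1.2421122522822086
```

apply_moves(
  targets=[
    {"travel":[-2,1,30],"roll":0,"jaw":50},
    {"travel":[0,0,35],"roll":0,"jaw":50},
    {"travel":[0,0,35],"roll":0,"jaw":50},
    {"travel":[0,0,30],"roll":0,"jaw":50},
    {"travel":[0,0,25],"roll":0,"jaw":50},
    {"travel":[0,0,20],"roll":0,"jaw":50},
    {"travel":[0,0,12],"roll":0,"jaw":50},
    {"travel":[0,0,8],"roll":0,"jaw":50},
    {"travel":[0,0,0],"roll":0,"jaw":50},
  ],
)

```text
clock: 3.3
tool_pos: [0.5338, -0.0011, 0.0531]
orientation: [179.9, -0.0, -106.4]
force: [0.3, -0.2, -0.1]
opening: 0.0505
gripper_force: 0.0
```

apply_moves(
  targets=[
    {"travel":[0,0,0],"roll":0,"jaw":35},
    {"travel":[0,0,0],"roll":0,"jaw":28},
    {"travel":[0,0,0],"roll":0,"jaw":15},
    {"travel":[0,0,0],"roll":0,"jaw":15},
    {"travel":[0,0,0],"roll":0,"jaw":15},
    {"travel":[0,0,0],"roll":0,"jaw":15},
  ],
)

```text
clock: 3.9
tool_pos: [0.5342, -0.0003, 0.054]
orientation: [-180.0, 0.0, -106.4]
force: [-3.6, 2.6, 5.8]
opening: 0.0232
gripper_force: 30.0
```

apply_moves(
  targets=[
    {"travel":[0,0,-2],"roll":0,"jaw":15},
    {"travel":[0,0,-3],"roll":0,"jaw":15},
    {"travel":[0,0,0],"roll":0,"jaw":15},
    {"travel":[0,0,0],"roll":0,"jaw":15},
  ],
)

```text
clock: 4.3
tool_pos: [0.5342, -0.0005, 0.0585]
orientation: [180.0, 0.0, -106.4]
force: [0.2, -0.1, -2.2]
opening: 0.0232
gripper_force: 30.0
```

apply_moves(
  targets=[
    {"travel":[-1,0,0],"roll":0,"jaw":15},
    {"travel":[-1,0,0],"roll":0,"jaw":15},
    {"travel":[-1,0,0],"roll":0,"jaw":15},
    {"travel":[0,0,0],"roll":0,"jaw":15},
  ],
)

```text
clock: 4.7
tool_pos: [0.5352, 0.0025, 0.0585]
orientation: [-180.0, -0.0, -106.4]
force: [-0.4, 0.1, -3.1]
opening: 0.0234
gripper_force: 30.0
```

apply_moves(
  targets=[
    {"travel":[-1,0,0],"roll":0,"jaw":15},
    {"travel":[-1,0,0],"roll":0,"jaw":15},
    {"travel":[0,0,0],"roll":0,"jaw":15},
  ],
)

```text
clock: 5.0
tool_pos: [0.5357, 0.0044, 0.0585]
orientation: [180.0, 0.0, -106.4]
force: [0.3, 0.6, -2.0]
opening: 0.023
gripper_force: 30.0
```

apply_moves(
  targets=[
    {"travel":[-1,0,0],"roll":0,"jaw":15},
    {"travel":[-1,0,0],"roll":0,"jaw":15},
    {"travel":[0,0,0],"roll":0,"jaw":15},
  ],
)

```text
clock: 5.3
tool_pos: [0.5363, 0.0064, 0.0586]
orientation: [-180.0, 0.0, -106.4]
force: [0.6, -0.3, -2.9]
opening: 0.0232
gripper_force: 30.0
```

apply_moves(
  targets=[
    {"travel":[-1,0,0],"roll":0,"jaw":15},
    {"travel":[-1,0,0],"roll":0,"jaw":15},
    {"travel":[0,0,0],"roll":0,"jaw":15},
  ],
)

```text
clock: 5.6
tool_pos: [0.5368, 0.0083, 0.0586]
orientation: [-180.0, 0.0, -106.4]
force: [-1.1, -0.1, -3.0]
opening: 0.0235
gripper_force: 30.0
```

apply_moves(
  targets=[
    {"travel":[-1,0,0],"roll":0,"jaw":15},
    {"travel":[-1,0,0],"roll":0,"jaw":15},
    {"travel":[0,0,0],"roll":0,"jaw":15},
  ],
)

```text
clock: 5.9
tool_pos: [0.5374, 0.0102, 0.0586]
orientation: [-180.0, 0.0, -106.4]
force: [0.3, 0.5, -2.8]
opening: 0.0232
gripper_force: 30.0
```

apply_moves(
  targets=[
    {"travel":[-1,0,0],"roll":0,"jaw":15},
    {"travel":[-1,0,0],"roll":0,"jaw":15},
    {"travel":[-1,0,0],"roll":0,"jaw":15},
    {"travel":[-1,0,0],"roll":0,"jaw":15},
    {"travel":[0,0,0],"roll":0,"jaw":15},
  ],
)

```text
clock: 6.4
tool_pos: [0.5386, 0.0141, 0.0586]
orientation: [-180.0, 0.0, -106.4]
force: [0.1, 1.0, -2.4]
opening: 0.0234
gripper_force: 30.0
```

apply_moves(
  targets=[
    {"travel":[-3,0,0],"roll":0,"jaw":15},
    {"travel":[-3,0,0],"roll":0,"jaw":15},
    {"travel":[-3,0,0],"roll":0,"jaw":15},
    {"travel":[-3,0,0],"roll":0,"jaw":15},
    {"travel":[-3,0,0],"roll":0,"jaw":15},
    {"travel":[-3,0,0],"roll":0,"jaw":15},
    {"travel":[-3,0,0],"roll":0,"jaw":15},
    {"travel":[0,0,0],"roll":0,"jaw":15},
  ],
)

```text
clock: 7.2
tool_pos: [0.5446, 0.0344, 0.0586]
orientation: [-180.0, 0.0, -106.4]
force: [-0.2, 0.3, -2.6]
opening: 0.0228
gripper_force: 30.0
```

apply_moves(
  targets=[
    {"travel":[-1,0,0],"roll":0,"jaw":15},
    {"travel":[-1,0,0],"roll":0,"jaw":15},
    {"travel":[-1,0,0],"roll":0,"jaw":15},
    {"travel":[0,0,0],"roll":0,"jaw":15},
  ],
)

```text
clock: 7.6
tool_pos: [0.5453, 0.037, 0.0586]
orientation: [-180.0, 0.0, -106.4]
force: [-0.1, -0.4, -2.4]
opening: 0.0235
gripper_force: 30.0
```

apply_moves(
  targets=[
    {"travel":[-1,0,0],"roll":0,"jaw":15},
    {"travel":[-1,0,0],"roll":0,"jaw":15},
    {"travel":[0,0,0],"roll":0,"jaw":15},
  ],
)

```text
clock: 7.9
tool_pos: [0.5459, 0.0389, 0.0586]
orientation: [-180.0, 0.0, -106.4]
force: [0.3, -0.5, -2.3]
opening: 0.0231
gripper_force: 30.0
```

```bash
python3 - <<'E'
from h import *
im=ctrl.snapshot("top")[:,:,::-1];s=ctrl.snapshot("side")[:,:,::-1]
a=cv2.resize(im[145:285,180:365],(740,560),interpolation=cv2.INTER_CUBIC);cv2.imwrite("pics/t1.png",a)
E
```

```text
(no output)
```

View pics/t1.png

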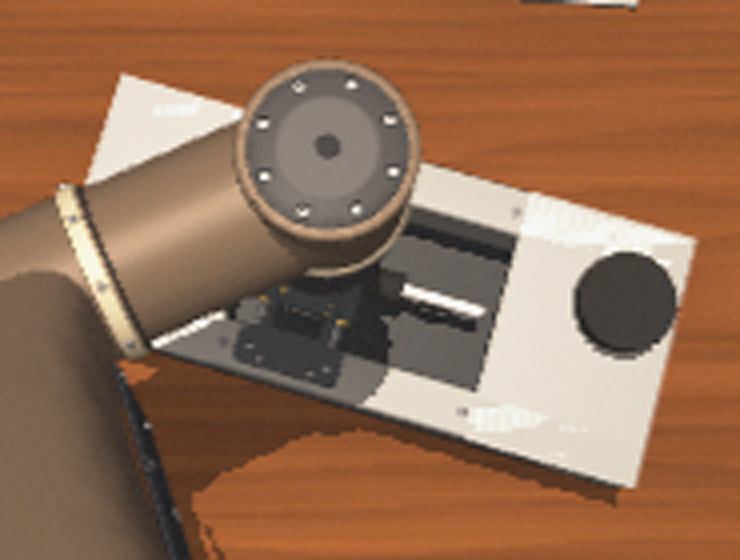

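The top view shows the freed shaft end at crop (484,311), about 10 mm inside the opening's edge near (500,315). I'll now lift gently so the cover tips the roller.

apply_moves(
  targets=[
    {"travel":[0,0,-2],"roll":0,"jaw":15},
    {"travel":[0,0,-2],"roll":0,"jaw":15},
    {"travel":[0,0,-2],"roll":0,"jaw":15},
    {"travel":[0,0,-1],"roll":0,"jaw":15},
    {"travel":[0,0,-1],"roll":0,"jaw":15},
    {"travel":[0,0,-1],"roll":0,"jaw":15},
  ],
)

```text
clock: 8.6
tool_pos: [0.5458, 0.0389, 0.0677]
orientation: [-180.0, 0.0, -106.4]
force: [0.8, -0.2, -1.4]
opening: 0.0233
gripper_force: 30.0
```

apply_moves(
  targets=[
    {"travel":[0,0,-1],"roll":0,"jaw":15},
    {"travel":[0,0,-1],"roll":0,"jaw":15},
    {"travel":[0,0,0],"roll":0,"jaw":15},
  ],
)

```text
clock: 8.9
tool_pos: [0.5457, 0.0388, 0.0695]
orientation: [180.0, -0.0, -106.4]
force: [-0.0, -0.8, -4.0]
opening: 0.0232
gripper_force: 30.0
```

apply_moves(
  targets=[
    {"travel":[0,0,-1],"roll":0,"jaw":15},
    {"travel":[0,0,-1],"roll":0,"jaw":15},
    {"travel":[0,0,0],"roll":0,"jaw":15},
  ],
)

```text
clock: 9.2
tool_pos: [0.5455, 0.0386, 0.0714]
orientation: [180.0, -0.0, -106.4]
force: [0.6, -1.4, -5.5]
opening: 0.0233
gripper_force: 30.0
```

apply_moves(
  targets=[
    {"travel":[0,0,-1],"roll":0,"jaw":15},
    {"travel":[0,0,-1],"roll":0,"jaw":15},
    {"travel":[0,0,-1],"roll":0,"jaw":15},
    {"travel":[0,0,0],"roll":0,"jaw":15},
  ],
)

```text
clock: 9.6
tool_pos: [0.5453, 0.0386, 0.0745]
orientation: [180.0, -0.0, -106.4]
force: [-0.5, -3.2, -6.7]
opening: 0.0234
gripper_force: 30.0
```

apply_moves(
  targets=[
    {"travel":[0,0,-1],"roll":0,"jaw":15},
    {"travel":[0,0,-1],"roll":0,"jaw":15},
    {"travel":[0,0,-1],"roll":0,"jaw":15},
    {"travel":[0,0,0],"roll":0,"jaw":15},
  ],
)

```text
clock: 10.0
tool_pos: [0.5456, 0.0388, 0.0776]
orientation: [180.0, -0.0, -106.4]
force: [-1.4, -3.8, -5.5]
opening: 0.023
gripper_force: 30.0
```

```bash
python3 - <<'E'
from h import *
s=ctrl.snapshot("side")[:,:,::-1];print(proj("side",[[.534,-.001,.08],[.48,-.1,.08],[.58,.1,.08]]))
cv2.imwrite("pics/s2.png",cv2.resize(s[130:290,170:380],None,fx=3.7,fy=3.7,interpolation=cv2.INTER_CUBIC))
E
```

```text
[[252.41404626 203.77575546]
 [248.99389906 226.66439383]
 [253.43620652 182.98713272]]
```

View pics/s2.png

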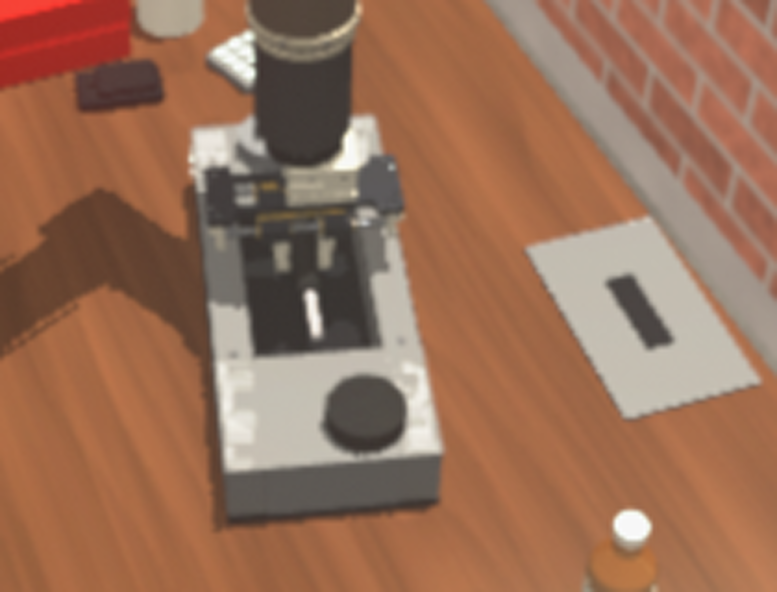

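The side view shows the shaft's free end at (317,335) in the crop, rising inside the opening as expected. Force stays low, so I'll keep lifting.

apply_moves(
  targets=[
    {"travel":[0,0,-1.5],"roll":0,"jaw":15},
    {"travel":[0,0,-1.5],"roll":0,"jaw":15},
    {"travel":[0,0,-1.5],"roll":0,"jaw":15},
    {"travel":[0,0,-1.5],"roll":0,"jaw":15},
    {"travel":[0,0,0],"roll":0,"jaw":15},
  ],
)

```text
clock: 10.55
tool_pos: [0.5461, 0.039, 0.0839]
orientation: [-180.0, 0.0, -106.4]
force: [-0.7, -2.1, -5.3]
opening: 0.0232
gripper_force: 30.0
```

apply_moves(
  targets=[
    {"travel":[0,0,-1.5],"roll":0,"jaw":15},
    {"travel":[0,0,-1.5],"roll":0,"jaw":15},
    {"travel":[0,0,-1.5],"roll":0,"jaw":15},
    {"travel":[0,0,-1.5],"roll":0,"jaw":15},
    {"travel":[0,0,0],"roll":0,"jaw":15},
  ],
)

```text
clock: 11.05
tool_pos: [0.5463, 0.0392, 0.0899]
orientation: [-179.9, 0.0, -106.4]
force: [-0.3, 1.2, -6.0]
opening: 0.0232
gripper_force: 30.0
```

```bash
python3 - <<'E'
from h import *
for n,b,f in(("top",(145,285,180,365),3.2),("side",(130,290,170,380),2.8)):
    s=ctrl.snapshot(n)[:,:,::-1];cv2.imwrite(f"pics/{n}3f.png",s)
    q=cv2.resize(s[b[0]:b[1],b[2]:b[3]],(400,int(400*(b[1]-b[0])/(b[3]-b[2]))),interpolation=cv2.INTER_CUBIC)
    a=q if n=="top" else np.hstack([cv2.copyMakeBorder(x,0,304-x.shape[0] if x.shape[0]<304 else 0,0,0,0)[:304] for x in(a,q)])
print(a.shape);cv2.imwrite("pics/c3.png",a)
E
```

```text
(304, 800, 3)
```

View pics/c3.png

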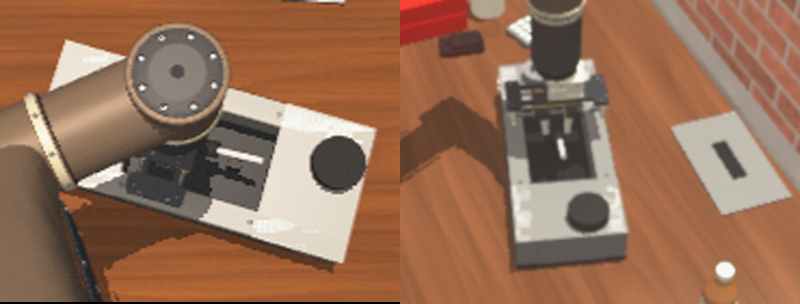

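Both views show the bright shaft tip, at (264,161) in the top panel and (565,159) in the side panel. I'll triangulate it to get the tilt.

```bash
cat > tip.py <<'E'
from h import *
from scipy.optimize import least_squares
def tip(T,S,p0):
    M={"top":T,"side":S}
    return least_squares(lambda p:np.r_[proj("top",p)[0]-T,proj("side",p)[0]-S],p0)
r=tip((301.7,219.2),(256.6,213.5),[.51,-.09,.1]);p=r.x;tp=ctrl.get_obs()["tool_pos"]
t=np.radians(73.7);ly=np.array([np.cos(t),np.sin(t)])
C=np.array([.534,-.001])
print(p,r.fun,"tip y",(p[:2]-C)@ly,"tcp y",(tp[:2]-C)@ly,"len",np.linalg.norm(p-tp+[0,0,.003]),"tilt",np.degrees(np.arctan2(p[2]-tp[2]+.003,(tp[:2]-p[:2])@ly)))
E
python3 tip.py
```

```text
[ 0.51330906 -0.08710136  0.12167874] [ 0.05183993 -0.20819302 -0.24694828  0.05230922] tip y -0.08844779990845612 tcp y 0.04194273571933911 len 0.13503877641645137 tilt 14.990142962635991
```

The tip sits 135 mm from the grasp point, matching the half length. It is at z 0.122, the tilt is about 15°, and the other end is at about 0.05, so the tipped condition holds. Now I'll draw it out diagonally.

apply_moves(
  targets=[
    {"travel":[2,0,0],"roll":0,"jaw":15},
    {"travel":[3,0,-0.5],"roll":0,"jaw":15},
    {"travel":[3,0,-0.5],"roll":0,"jaw":15},
    {"travel":[3,0,-0.5],"roll":0,"jaw":15},
    {"travel":[3,0,-0.5],"roll":0,"jaw":15},
    {"travel":[0,0,0],"roll":0,"jaw":15},
  ],
)

```text
clock: 11.75
tool_pos: [0.5419, 0.025, 0.0918]
orientation: [-180.0, 0.0, -106.4]
force: [0.7, 0.5, -3.7]
opening: 0.0232
gripper_force: 30.0
```

apply_moves(
  targets=[
    {"travel":[4,0,-1],"roll":0,"jaw":15},
    {"travel":[4,0,-1],"roll":0,"jaw":15},
    {"travel":[4,0,-1],"roll":0,"jaw":15},
    {"travel":[4,0,-1],"roll":0,"jaw":15},
    {"travel":[4,0,-1],"roll":0,"jaw":15},
    {"travel":[0,0,0],"roll":0,"jaw":15},
  ],
)

```text
clock: 12.35
tool_pos: [0.5361, 0.0058, 0.0967]
orientation: [-180.0, 0.0, -106.4]
force: [0.8, -0.3, -2.5]
opening: 0.0232
gripper_force: 30.0
```

apply_moves(
  targets=[
    {"travel":[4,0,-1],"roll":0,"jaw":15},
    {"travel":[4,0,-1],"roll":0,"jaw":15},
    {"travel":[4,0,-1],"roll":0,"jaw":15},
    {"travel":[4,0,-1],"roll":0,"jaw":15},
    {"travel":[4,0,-1],"roll":0,"jaw":15},
    {"travel":[0,0,0],"roll":0,"jaw":15},
  ],
)

```text
clock: 12.95
tool_pos: [0.5304, -0.0134, 0.1017]
orientation: [-180.0, 0.0, -106.4]
force: [0.1, 0.4, -2.4]
opening: 0.0229
gripper_force: 30.0
```

apply_moves(
  targets=[
    {"travel":[4,0,-1],"roll":0,"jaw":15},
    {"travel":[4,0,-1],"roll":0,"jaw":15},
    {"travel":[4,0,-1],"roll":0,"jaw":15},
    {"travel":[4,0,-1],"roll":0,"jaw":15},
    {"travel":[4,0,-1],"roll":0,"jaw":15},
    {"travel":[4,0,-1],"roll":0,"jaw":15},
    {"travel":[4,0,-1],"roll":0,"jaw":15},
    {"travel":[4,0,-1],"roll":0,"jaw":15},
    {"travel":[0,0,0],"roll":0,"jaw":15},
  ],
)

```text
clock: 13.85
tool_pos: [0.5214, -0.0441, 0.1097]
orientation: [-180.0, 0.0, -106.4]
force: [-0.3, -0.6, -1.7]
opening: 0.023
gripper_force: 30.0
```

apply_moves(
  targets=[
    {"travel":[0,0,-2],"roll":0,"jaw":15},
    {"travel":[0,0,-2],"roll":0,"jaw":15},
    {"travel":[0,0,-2],"roll":0,"jaw":15},
    {"travel":[0,0,-2],"roll":0,"jaw":15},
    {"travel":[0,0,0],"roll":0,"jaw":15},
  ],
)

```text
clock: 14.35
tool_pos: [0.5218, -0.0435, 0.1179]
orientation: [-180.0, 0.0, -106.4]
force: [0.4, 0.6, -1.9]
opening: 0.0232
gripper_force: 30.0
```

apply_moves(
  targets=[
    {"travel":[0,0,-2],"roll":0,"jaw":15},
    {"travel":[0,0,-2],"roll":0,"jaw":15},
    {"travel":[0,0,-3],"roll":0,"jaw":15},
    {"travel":[0,0,-3],"roll":0,"jaw":15},
    {"travel":[0,0,-3],"roll":0,"jaw":15},
    {"travel":[0,0,-5],"roll":0,"jaw":15},
    {"travel":[0,0,0],"roll":0,"jaw":15},
  ],
)

```text
clock: 15.05
tool_pos: [0.522, -0.0436, 0.1364]
orientation: [-179.9, 0.0, -106.4]
force: [0.5, -0.4, -2.9]
opening: 0.0233
gripper_force: 30.0
```

apply_moves(
  targets=[
    {"travel":[0,0,-8],"roll":0,"jaw":15},
    {"travel":[0,0,-8],"roll":0,"jaw":15},
    {"travel":[-8,0,0],"roll":0,"jaw":15},
    {"travel":[-8,0,0],"roll":0,"jaw":15},
    {"travel":[-8,0,0],"roll":0,"jaw":15},
    {"travel":[-8,0,0],"roll":0,"jaw":15},
    {"travel":[-8,0,0],"roll":0,"jaw":15},
    {"travel":[-5,0,0],"roll":0,"jaw":15},
    {"travel":[0,0,0],"roll":0,"jaw":15},
  ],
)

```text
clock: 15.95
tool_pos: [0.5344, 0.0003, 0.1514]
orientation: [180.0, -0.0, -106.3]
force: [-0.5, -0.4, -2.7]
opening: 0.0232
gripper_force: 30.0
```

```bash
python3 - <<'E'
from h import *
for n,b in(("top",(145,285,180,365)),("side",(130,270,170,355))):
    s=ctrl.snapshot(n)[:,:,::-1];cv2.imwrite(f"pics/{n}4f.png",s)
    q=cv2.resize(s[b[0]:b[1],b[2]:b[3]],(400,303),interpolation=cv2.INTER_CUBIC)
    a=q if n=="top" else np.hstack([a,q])
cv2.imwrite("pics/c4.png",a)
E
```

```text
(no output)
```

View pics/c4.png

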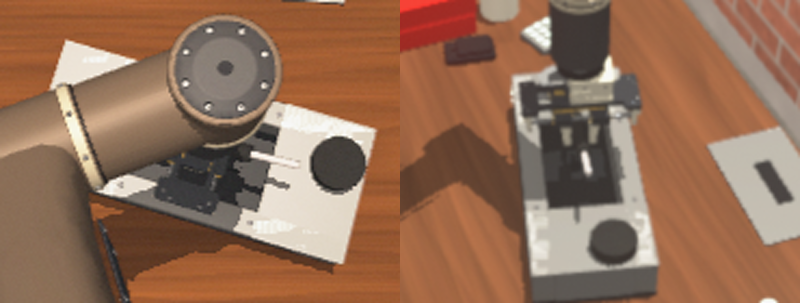

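The roller is out. The high end shows at (299,164) in the top panel and (587,174) in the side panel. I'll triangulate it for the current tilt.

```bash
sed -i 's/^r=tip.*/r=tip((318.0,220.8),(256.8,210.0),[.51,-.09,.1]);p=r.x;tp=ctrl.get_obs()["tool_pos"]/' tip.py; python3 tip.py
```

```text
[ 0.49996166 -0.12483092  0.1831028 ] [-0.07601693  0.30651757  0.3692225  -0.07971868] tip y -0.1284070008293788 tcp y 0.0006115859470313481 len 0.13361197905445396 tilt 15.039870047210927
```

apply_moves(
  targets=[
    {"travel":[0,0,5],"roll":0,"jaw":15},
    {"travel":[0,0,5],"roll":0,"jaw":15},
    {"travel":[0,0,4],"roll":0,"jaw":15},
    {"travel":[0,0,2],"roll":0,"jaw":15},
    {"travel":[0,0,2],"roll":0,"jaw":15},
    {"travel":[0,0,2],"roll":0,"jaw":15},
    {"travel":[0,0,0],"roll":0,"jaw":15},
  ],
)

```text
clock: 16.75
tool_pos: [0.5341, -0.0005, 0.1313]
orientation: [180.0, -0.0, -106.4]
force: [-0.5, 0.5, -2.9]
opening: 0.0233
gripper_force: 30.0
```

apply_moves(
  targets=[
    {"travel":[0,0,2],"roll":0,"jaw":15},
    {"travel":[0,0,2],"roll":0,"jaw":15},
    {"travel":[0,0,2],"roll":0,"jaw":15},
    {"travel":[0,0,2],"roll":0,"jaw":15},
    {"travel":[0,0,0],"roll":0,"jaw":15},
  ],
)

```text
clock: 17.25
tool_pos: [0.5342, -0.0005, 0.1234]
orientation: [180.0, 0.0, -106.4]
force: [-0.5, -1.2, -0.4]
opening: 0.0229
gripper_force: 30.0
```

apply_moves(
  targets=[
    {"travel":[0,0,2],"roll":0,"jaw":15},
    {"travel":[0,0,2],"roll":0,"jaw":15},
    {"travel":[0,0,2],"roll":0,"jaw":15},
    {"travel":[0,0,2],"roll":0,"jaw":15},
    {"travel":[0,0,0],"roll":0,"jaw":15},
  ],
)

```text
clock: 17.75
tool_pos: [0.5341, -0.0005, 0.1152]
orientation: [180.0, -0.0, -106.4]
force: [-0.1, 0.3, -0.0]
opening: 0.0234
gripper_force: 30.0
```

apply_moves(
  targets=[
    {"travel":[0,0,2],"roll":0,"jaw":15},
    {"travel":[0,0,2],"roll":0,"jaw":15},
    {"travel":[0,0,2],"roll":0,"jaw":15},
    {"travel":[0,0,2],"roll":0,"jaw":15},
    {"travel":[0,0,2],"roll":0,"jaw":15},
    {"travel":[0,0,0],"roll":0,"jaw":15},
  ],
)

```text
clock: 18.35
tool_pos: [0.5341, -0.0004, 0.1052]
orientation: [180.0, -0.0, -106.4]
force: [-0.3, -0.9, -1.2]
opening: 0.0234
gripper_force: 30.0
```

apply_moves(
  targets=[
    {"travel":[0,0,2],"roll":0,"jaw":15},
    {"travel":[0,0,2],"roll":0,"jaw":15},
    {"travel":[0,0,2],"roll":0,"jaw":15},
    {"travel":[0,0,2],"roll":0,"jaw":15},
    {"travel":[0,0,0],"roll":0,"jaw":15},
  ],
)

```text
clock: 18.85
tool_pos: [0.5341, -0.0005, 0.0972]
orientation: [180.0, -0.0, -106.4]
force: [-0.1, -0.8, 0.4]
opening: 0.0232
gripper_force: 30.0
```

apply_moves(
  targets=[
    {"travel":[0,0,1],"roll":0,"jaw":15},
    {"travel":[0,0,1],"roll":0,"jaw":15},
    {"travel":[0,0,1],"roll":0,"jaw":15},
    {"travel":[0,0,1],"roll":0,"jaw":15},
    {"travel":[0,0,0],"roll":0,"jaw":15},
  ],
)

```text
clock: 19.35
tool_pos: [0.5342, -0.0005, 0.0934]
orientation: [180.0, -0.0, -106.4]
force: [0.2, -1.7, -0.5]
opening: 0.0229
gripper_force: 30.0
```

apply_moves(
  targets=[
    {"travel":[0,0,-5],"roll":0,"jaw":15},
    {"travel":[0,0,-10],"roll":0,"jaw":15},
    {"travel":[0,0,-15],"roll":0,"jaw":15},
    {"travel":[0,0,-15],"roll":0,"jaw":15},
    {"travel":[0,0,-15],"roll":0,"jaw":15},
    {"travel":[0,0,-15],"roll":0,"jaw":15},
    {"travel":[0,0,-10],"roll":0,"jaw":15},
    {"travel":[0,0,-5],"roll":0,"jaw":15},
    {"travel":[0,0,0],"roll":0,"jaw":15},
    {"travel":[0,0,0],"roll":0,"jaw":15},
  ],
)

```text
clock: 20.35
tool_pos: [0.5339, -0.0005, 0.1831]
orientation: [180.0, -0.0, -106.4]
force: [-0.9, 0.2, -2.6]
opening: 0.0232
gripper_force: 30.0
```

```bash
python3 - <<'E'
from h import *
for n,b in(("top",(145,285,180,365)),("side",(130,270,170,355))):
    s=ctrl.snapshot(n)[:,:,::-1]
    q=cv2.resize(s[b[0]:b[1],b[2]:b[3]],(400,303),interpolation=cv2.INTER_CUBIC)
    a=q if n=="top" else np.hstack([a,q])
cv2.imwrite("pics/c5.png",a)
o=ctrl.get_obs();print(o["tool_pos"],o["force"],o["gripper_force"])
E
```

```text
[ 0.53379794 -0.00059467  0.18278592] [ 0.45833067 -0.26797637 -2.03094281] 29.999250769615173
```

View pics/c5.png

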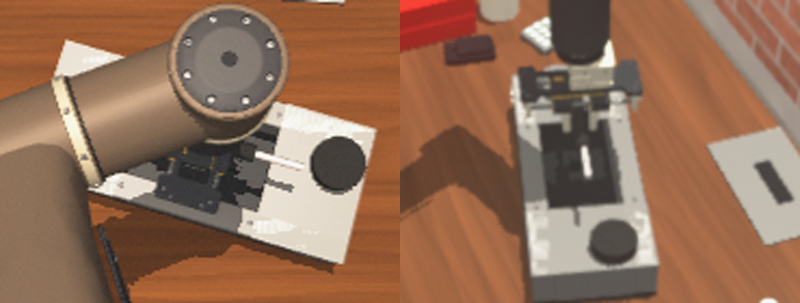

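The roller is held above the opening with its near end at (303,166) in the top panel and (589,177) in the side panel. The puck and other items haven't moved. I'll check how level it is.

```bash
sed -i 's/^r=tip.*/r=tip((320.1,221.7),(257.2,211.6),[.51,-.09,.1]);p=r.x;tp=ctrl.get_obs()["tool_pos"]/' tip.py; python3 tip.py
```

```text
[ 0.49806597 -0.13101931  0.18190411] [-0.03326809  0.13408926  0.16105724 -0.03470628] tip y -0.13487870553298564 tcp y 0.0003323228704453736 len 0.135247349519003 tilt 0.8975083400648876
```

Tilt is about 1°, the ends are near z = 0.18, the roller is centred over the opening, and it is at rest in the grip. I'll hand it in.

```bash
python3 -c "
from plant import ctrl
print(ctrl.close_job())"
```

```text
the job is handed in; nothing more can be done
None
```

The roller is out and the job is handed in: it is held still and level within about 1°, centred over the opening with roughly 9 cm of air beneath it; no result was returned.

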